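Show a phone frame to the inspection camera

ROBOT

A 6-joint arm with a two-finger parallel gripper is mounted at the origin on the work surface. World frame = base frame: x ahead of the robot, y to its left, z up, the work surface at z = 0. Lengths are in m, angles in rad, forces in N, time in s.
With the tool pointing down it reaches from about 0.35 to 0.8 m from the base axis. Payload 7.3 kg.
Tool frame: the origin (TCP) lies where the fingers leave the gripper's body, on its centre line; the fingertips stand 73 mm ahead of it and the grasp point (between the pads) lies 54 mm ahead of it; x points along the fingers, y is the direction in which the jaws open and shut, and the axes are right-handed (so a half turn about x gives the same grasp; the last joint's range is limited). The gripper opens to 85 mm and grips with 20 to 120 N. Pads are 22 mm wide; open, the fingers measure 114 mm over their backs; the gripper's body (76 mm by 85 mm) begins 54 mm behind the grasp point. The pads swing forward as they close: fully open they stand 13 mm farther back than shut.
Start: joints at [-1.462, 0.342, 1.524, -0, 1.275, -0.146], TCP at [0.132, -0.508, 0.304] pointing down, gripper open.
Joint ranges: [-2.53, 2.53], [-0.77, 2.02], [0.04, 2.7], [-1, 4.14], [0.28, 2.66], [-3.11, 3.11]. Speed limits (rad/s): [2.57, 2.57, 3.14, 3.14, 3.14, 3.14].

INTERFACE

Orientations are given as a rotation vector (axis times angle).
In Python, from rig import manip gives the robot as it stands.
- The arm moves only by the shell command python3 -m crank 'ROWS' [FORCE]. ROWS is JSON, a list of rows, each an object with "angular": the turn, a rotation vector about the tool's x, y, z as a fraction of full scale, a list of three; "xyz": the shift along the tool's x, y, z as a fraction of full scale, a list of three; "claw": the opening, from -1 (shut) to 1 (fully open). In form: [{"angular": [ax, ay, az], "xyz": [dx, dy, dz], "claw": claw}, ...]. A call has 1 to 5 rows; each row shifts and turns the commanded pose from where the row before left it, along the tool's axes as they then stand; what a row does not reach is not made up. Full scale, the value 1, is 0.5 m for a shift and 90 degrees for a turn. A row lasts 1/10 s, in which the tool goes at most 50 mm and 8.59 degrees, less where a joint would pass 70% of its speed; a pose out of reach is approached as far as the arm can. A call with a number of a shift or a turn outside -1 to 1 is refused whole. A call with a gripper value outside its range is refused whole. The fingers move at their own pace and stop on an object; FORCE is the grip in N (left out, the last holds). Time passes only in rows, so rows that do not move let the fingers close. It gives the time, the measured TCP pose, the force and the opening at its end, in the units of the state.
- manip.observe(): the state, without advancing time (a new reading comes with each control period).
- manip.camera(name): name is "scene" or "top" or "wrist"; returns the picture (384x512x3 uint8, red, green, blue); there is no depth.
- manip.get_calibration(name): a dict with "camera_matrix" (3x3 intrinsics, pixels), "R" (3x3) and "t" (3): a world point X has camera coordinates R X + t. Camera axes: x right, y down, z forward; pixel columns grow to the right and rows downward; lengths in m; the calibration is good to about 2 mm. A picture is of the moment at which its call begins: read the wrist's pose just before it. get_calibration takes no time and is no camera call; for the wrist camera it gives the pose at the moment of the call.
- manip.finish_job(): hands the job in, once; it reports no verdict.
The state is a dict: "time_s": time; "joint_positions": joint angles; "joint_vel": joint speeds; "joint_torque": joint torques, N m; "eef_pos": TCP position; "orientation": TCP orientation; "ft_force": force on the tool from outside, world axes, zero at the start; "moment": the same for the moment, N m; "grip_width": finger opening in m.
Only numpy, scipy, OpenCV 4.12 (cv2) and the standard library are available. Lean on these libraries where they do the work, as an engineer would, in place of code of your own. Each camera call takes 0.05 s, during which the arm holds its last target. There are 200 camera calls.

TASK

Slide the orange lock knob of the frame rack fully home to its open stop, then lift the blue phone frame out of the rack and hold it up to the inspection camera: the middle of the frame straight in front of the lens, 180 mm from it, the inner side with the components squarely facing the lens and the long edges level. Finish while still holding the frame there, free in the air and steady, with the lock left open. Leave the other two frames in the rack, and do not move the camera, the cup or the bottle.

Things in the scene. Friction and masses are not known exactly. Their poses are not given: they have to be found in the camera images.
- blue_frame: Blue phone frame, 150 mm long, 8 thick, 72 high, 80 g, on a long edge in a rack slot. Origin: middle of its lower edge; x along its length, y across the thickness, z up. Inner side (dark, with white, grey and gold component patches) looks along -y, plain coloured back along +y. Any of the three slots may hold it. Top edge 84 mm above the table; grasp across the 8 mm from above, at mid-length.
- blue_frame_mid (a point): The middle of the blue frame, 36 mm above its lower edge, half way through its thickness; axes as the frame's.
- black_frame: Black phone frame, same shape: 150 mm long, 8 thick, 72 high, 80 g, on a long edge in a rack slot. Origin: middle of its lower edge; x along its length, y across the thickness, z up. Inner side (dark, with white, grey and gold component patches) looks along -y, plain coloured back along +y.
- silver_frame: Silver phone frame, same shape: 150 mm long, 8 thick, 72 high, 80 g, on a long edge in a rack slot. Origin: middle of its lower edge; x along its length, y across the thickness, z up. Inner side (dark, with white, grey and gold component patches) looks along -y, plain coloured back along +y.
- rack: White rack fixed to the table, base 210 (x) by 260 (y) by 12 mm. Origin: centre of its underside; z up. Three slots along x, 11 mm wide, at y = -70, 0, 70 mm; frames stand on the base, axes as the rack's. Only their ends are guided: combs 62 mm high at x = +-64 to +-78 mm, end walls behind them (80 mm high at -x, 66 at +x); the middle is open on both sides.
- lock (a joint): Travel (m) of the dark comb bar on the rack's -x wall: about 0 locked (26 mm wide teeth 3-4 mm above the -x ends of the frames bar lifting), 0.036 open at the end stop (teeth between the frames). Grows as the bar slides along the rack's +y; friction 3 N, stays where left. Bar top 94.5 mm above the table, teeth reach in to x = -58 mm.
- lock_knob (a point): Centre of the top of the orange lock knob on the comb bar, a 20 by 20 mm block standing 36 mm above the bar, its top 130.5 mm above the table; axes as the rack's, it moves with the bar along y.
- camera: Inspection camera head: grey 44 mm cube, 60 mm white ring lamp, black lens, on a carriage on a steel post (18 mm thick, 382 tall, 70 mm behind the lens). Origin: centre of the lens front. Looks along its -x axis, which dips 0.35 rad (20 degrees) below level; y level; z leans from vertical by the same angle, its upper end away from the post. Carriage height varies.
- view_point (a point): The inspection point in the air, 180 mm in front of the lens on its axis; axes as the camera's. The middle of the blue frame belongs here, its -y axis pointing to the lens (along the camera's +x), its long edges along the camera's y.
- stand: Foot of the camera stand, a dark steel plate 120 by 120 by 12 mm, fixed; origin on the underside below the post.
- cup: Teal cup, 64 mm across, 70 mm high, standing open; origin: centre of its underside.
- spray: Green bottle with a yellow label and a white cap, 52 mm across, 115 mm high; origin: centre of its underside.
There are look-alikes about, which are no part of the job. There is more than one size of the blue_frame; the one meant has the size given above.

How it is judged:
By the outcome, as a careful person would: the job done as asked, in the order asked, and still so for the second after the job is handed in, while the arm keeps its last pose, push and grip.
It also fails if it takes over 46 s, if anything falls off the work surface, if the arm or the gripper's body presses on something with over 40 N, if the wrist force passes 120 N, or if a joint passes its speed limit or range.

## Working session

There is one attempt and no reset: what is moved stays moved. The work goes in short steps, Python scripts to look and compute and a shell command to move; the robot and the scene stay as the last step left them, time stands still between calls to the robot, and variables do not carry over. Pictures are saved under pics/ and viewed, about 8 in all and at most 12, crops included, and the job is handed in when it is done.

```bash
mkdir -p pics; ls; python3 - <<'E'
from rig import manip
import cv2,numpy as np
np.set_printoptions(precision=4,suppress=True)
for n in ("scene","top"):
    im=manip.camera(n); cv2.imwrite(f"pics/{n}0.png",cv2.resize(im[:,:,::-1],(800,600),interpolation=cv2.INTER_CUBIC)); np.save(f"pics/{n}0.npy",im)
    c=manip.get_calibration(n); print(n,c["camera_matrix"],c["R"],c["t"],-np.array(c["R"]).T@c["t"])
print(manip.observe())
E
```

```text
pics
scene [[389.3142   0.     257.3769]
 [  0.     389.3142 196.2236]
 [  0.       0.       1.    ]] [[-0.3482  0.9374  0.0031]
 [ 0.7347  0.275  -0.6201]
 [-0.5822 -0.2137 -0.7845]] [ 0.1744 -0.2731  1.538 ] [1.1568 0.2403 1.0366]
top [[354.7261   0.     251.9641]
 [  0.     354.7261 195.4   ]
 [  0.       0.       1.    ]] [[ 0.002  -1.     -0.0048]
 [-0.9891 -0.0013 -0.1473]
 [ 0.1473  0.0051 -0.9891]] [-0.0025  0.5387  1.3012] [ 0.3411 -0.0084  1.3663]
{'time_s': 0.1, 'joint_positions': array([-1.462 ,  0.3426,  1.5249, -0.    ,  1.2754, -0.146 ]), 'joint_vel': array([ 0.0003, -0.0017, -0.0016,  0.0005, -0.0007, -0.001 ]), 'joint_torque': array([  0.0008, -43.4448, -24.649 ,  -0.0002,   0.0047,   0.    ]), 'eef_pos': array([ 0.1323, -0.5078,  0.3033]), 'orientation': array([ 2.0863,  0.2686, -2.0863]), 'ft_force': array([0.2533, 0.1777, 0.2106]), 'moment': array([0.0505, 0.01  , 0.0058]), 'grip_width': 0.085246754949648}
```

View pics/scene0.png

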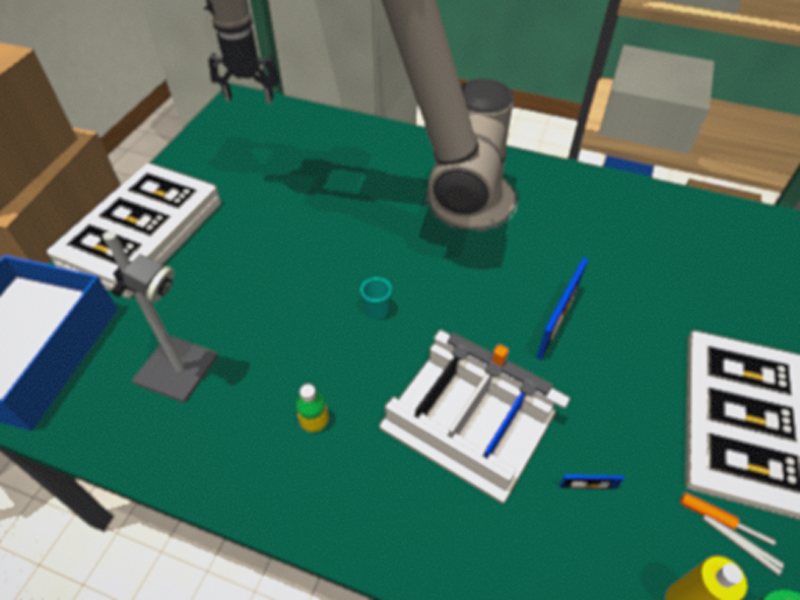

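View pics/top0.png

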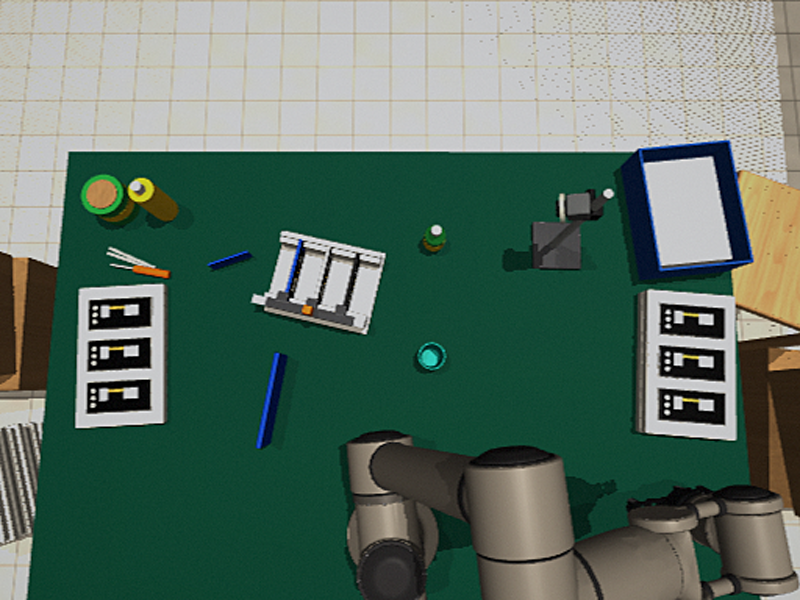

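The scene and top views both put the blue frame in the rack's +y slot (left in top), with the lock bar on the robot's side. The loose blue frames are decoys. Next I'll zoom in for corners.

```bash
python3 - <<'E'
import cv2,numpy as np
t=np.load("pics/top0.npy")[:,:,::-1];s=np.load("pics/scene0.npy")[:,:,::-1]
def crop(im,x,y,w,h,k): 
    c=cv2.resize(im[y:y+h,x:x+w],(w*k,h*k),interpolation=cv2.INTER_CUBIC)
    for i in range(0,w,10): cv2.line(c,(i*k,0),(i*k,6 if i%50 else 14),(0,0,255),1)
    for i in range(0,h,10): cv2.line(c,(0,i*k),(6 if i%50 else 14,i*k),(0,0,255),1)
    return c
a=np.zeros((600,800,3),np.uint8)
c=crop(t,155,140,100,75,4);a[:300,:400]=c
c=crop(t,325,110,100,75,4);a[:300,400:]=c
c=crop(s,240,205,133,100,3);a[300:,:399]=c
c=crop(s,60,145,100,75,4);a[300:,400:]=c[:,:400]
cv2.imwrite("pics/crop1.png",a)
E
```

```text
(no output)
```

View pics/crop1.png

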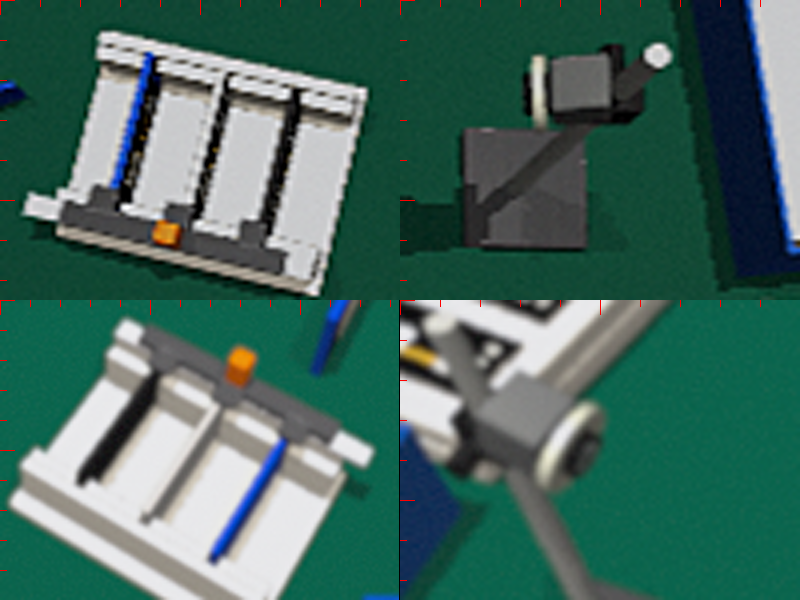

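```bash
cat > h.py <<'E'
from rig import manip
import numpy as np
from scipy.spatial.transform import Rotation as Ro
np.set_printoptions(precision=4,suppress=True)
def cal(n):
    c=manip.get_calibration(n); return [np.array(c[k]) for k in("camera_matrix","R","t")]
def ray(c,p):
    K,R,t=c; o=-R.T@t; d=R.T@np.linalg.solve(K,[p[0],p[1],1]); return o,d/np.linalg.norm(d)
def atz(c,p,z):
    o,d=ray(c,p); return o+d*(z-o[2])/d[2]
def tri(*cp):
    A=np.zeros((3,3));b=np.zeros(3)
    for c,p in cp:
        o,d=ray(c,p);P=np.eye(3)-np.outer(d,d);A+=P;b+=P@o
    x=np.linalg.solve(A,b); return x
def proj(c,X):
    K,R,t=c; q=(np.atleast_2d(X)@R.T+t)@K.T; return q[:,:2]/q[:,2:]
E
python3 - <<'E'
from h import *
T,S=cal("top"),cal("scene")
t1=lambda x,y:(155+x/4-.4,140+y/4-.4)
t2=lambda x,y:(325+(x-400)/4-.4,110+y/4-.4)
s1=lambda x,y:(240+x/3-.4,205+(y-300)/3-.4)
s2=lambda x,y:(60+(x-400)/4-.4,145+(y-300)/4-.4)
for n,p,z in[("farL",(100,32),.066),("farR",(367,90),.066),("nearR",(322,295),0.0),("nearL",(57,237),0.),("blue far",(149,55),.084),("blue mid",(133,120),.084),("blueNear",(116,186),.084),("knob",(167,229),.1305),("farRbase",(367,98),.0)]:
    print(n,atz(T,t1(*p),z))
print("knob sc",atz(S,s1(242,355),.1305),tri((T,t1(167,229)),(S,s1(242,355))))
for p in[(210,557),(283,440)]: print("blue sc",atz(S,s1(*p),.084))
for p in[(22,462),(252,592),(127,322)]: print("sc",atz(S,s1(*p),.066))
print("lens",tri((T,t2(528,91)),(S,s2(590,450))), "ring c",tri((T,t2(540,91)),(S,s2(572,445))))
print("posttop",atz(T,t2(657,55),.382),atz(S,s2(443,322),.382),tri((T,t2(657,55)),(S,s2(443,322))))
for p in[(464,128),(584,128),(586,247),(465,247)]: print("foot",atz(T,t2(*p),.012))
E
```

```text
farL [0.7175 0.2726 0.066 ]
farR [0.6614 0.0196 0.066 ]
nearR [0.4744 0.0637 0.    ]
nearL [0.5307 0.3222 0.    ]
blue far [0.6902 0.2223 0.084 ]
blue mid [0.6283 0.2355 0.084 ]
blueNear [0.5664 0.2493 0.084 ]
knob [0.5198 0.1938 0.1305]
farRbase [0.6695 0.021  0.    ]
knob sc [0.5122 0.1927 0.1305] [0.5185 0.1928 0.1392]
blue sc [0.6963 0.2184 0.084 ]
blue sc [0.5592 0.2507 0.084 ]
sc [0.657  0.0264 0.066 ]
sc [0.7064 0.2611 0.066 ]
sc [0.4678 0.0683 0.066 ]
lens [ 0.6986 -0.3274  0.299 ] ring c [ 0.6992 -0.338   0.2997]
posttop [ 0.6986 -0.3982  0.382 ] [ 0.6956 -0.3997  0.382 ] [ 0.6976 -0.397   0.3848]
foot [ 0.7579 -0.3506  0.012 ]
foot [ 0.758  -0.4688  0.012 ]
foot [ 0.6382 -0.4651  0.012 ]
foot [ 0.6381 -0.3474  0.012 ]
```

```bash
cat >> h.py <<'E'
YAW=-0.217; RC=np.array([.605,.1703])
def rk(x,y,z): 
    c,s=np.cos(YAW),np.sin(YAW); return np.array([RC[0]+c*x-s*y,RC[1]+s*x+c*y,z])
def tool(xd,yd):
    x=np.array(xd)/np.linalg.norm(xd);y=np.array(yd)-np.dot(x,yd)*x;y/=np.linalg.norm(y);return np.column_stack([x,y,np.cross(x,y)])
DOWN=tool([0,0,-1],[-np.sin(YAW),np.cos(YAW),0])
def delta(P,R,show=True):
    o=manip.observe();R0=Ro.from_rotvec(o["orientation"]).as_matrix();p0=np.array(o["eef_pos"])
    d=R0.T@(np.array(P)-p0)/.5; w=Ro.from_matrix(R0.T@R).as_rotvec()/(np.pi/2)
    print("t",o["time_s"],"pos",p0,"F",o["ft_force"],"w",round(o["grip_width"],4),"q",o["joint_positions"]);print("shift",d,"turn",w,"max/rows",abs(d).max()/.1,np.linalg.norm(w)/.0954)
E
python3 - <<'E'
from h import *
print(Ro.from_rotvec(manip.observe()["orientation"]).as_matrix())
k=rk(-.089,.004,.25); print(k,rk(0,.07,.084))
delta(k,DOWN)
D2=DOWN.copy();D2[:,1:]*=-1; delta(k,D2)
E
```

```text
[[-0.0002  0.252  -0.9677]
 [ 0.0013 -0.9677 -0.252 ]
 [-1.     -0.0013 -0.0002]]
[0.5189 0.1934 0.25  ] [0.6201 0.2387 0.084 ]
t 0.1 pos [ 0.1323 -0.5078  0.3033] F [0.2533 0.1777 0.2106] w 0.0852 q [-1.462   0.3426  1.5249 -0.      1.2754 -0.146 ]
shift [ 0.1084 -1.162  -1.1017] turn [-1.6996 -0.0012  0.0001] max/rows 11.620002525317187 17.816006857279138
t 0.1 pos [ 0.1323 -0.5078  0.3033] F [0.2533 0.1777 0.2106] w 0.0852 q [-1.462   0.3426  1.5249 -0.      1.2754 -0.146 ]
shift [ 0.1084 -1.162  -1.1017] turn [0.3004 0.0001 0.0009] max/rows 11.620002525317187 3.1483668460578254
```

```bash
python3 -m crank '[{"angular":[0,0,0],"xyz":[0.004,-0.034,-0.0746],"claw":1},{"angular":[0,0,0],"xyz":[0.004,-0.034,-0.0746],"claw":1},{"angular":[0,0,0],"xyz":[0.004,-0.034,-0.0746],"claw":1},{"angular":[0,0,0],"xyz":[0.004,-0.034,-0.0746],"claw":1},{"angular":[0,0,0],"xyz":[0.004,-0.034,-0.0746],"claw":1}]' 30
python3 -m crank '[{"angular":[0,0,0],"xyz":[0.004,-0.034,-0.0746],"claw":1},{"angular":[0,0,0],"xyz":[0.004,-0.034,-0.0746],"claw":1},{"angular":[0,0,0],"xyz":[0.004,-0.034,-0.0746],"claw":1},{"angular":[0,0,0],"xyz":[0.004,-0.034,-0.0746],"claw":1},{"angular":[0,0,0],"xyz":[0.004,-0.034,-0.0746],"claw":1}]'
python3 - <<'E'
from h import *
D2=DOWN.copy();D2[:,1:]*=-1; delta(rk(-.089,.004,.25),D2)
E
```

```text
time_s: 0.6
eef_pos: [0.2923, -0.3775, 0.2936]
orientation: [2.086, 0.267, -2.086]
ft_force: [0.8, -0.4, -0.9]
grip_width: 0.085
time_s: 1.1
eef_pos: [0.4515, -0.2481, 0.2836]
orientation: [2.085, 0.268, -2.086]
ft_force: [0.4, -0.8, -0.5]
grip_width: 0.0855
t 1.1 pos [ 0.4515 -0.2481  0.2836] F [ 0.4114 -0.8001 -0.4624] w 0.0855 q [-0.6513  0.3419  1.5832 -0.0001  1.2169  0.6647]
shift [ 0.0672 -0.8204 -0.3532] turn [0.3004 0.0003 0.0001] max/rows 8.204424599780708 3.1489137575374864
```

```bash
python3 -m crank '[{"angular":[0,0,0],"xyz":[0,-0.082,-0.035],"claw":1},{"angular":[0,0,0],"xyz":[0,-0.082,-0.035],"claw":1},{"angular":[0,0,0],"xyz":[0,-0.082,-0.035],"claw":1},{"angular":[0,0,0],"xyz":[0,-0.082,-0.035],"claw":1},{"angular":[0,0,0],"xyz":[0,-0.082,-0.035],"claw":1}]'
python3 -m crank '[{"angular":[0,0,0],"xyz":[0,-0.082,-0.035],"claw":1},{"angular":[0,0,0],"xyz":[0,-0.082,-0.035],"claw":1},{"angular":[0,0,0],"xyz":[0,-0.082,-0.035],"claw":1},{"angular":[0,0,0],"xyz":[0,-0.082,-0.035],"claw":1},{"angular":[0,0,0],"xyz":[0,-0.082,-0.035],"claw":1}]'
python3 -m crank '[{"angular":[0.075,0,0],"xyz":[0,0,0],"claw":1},{"angular":[0.075,0,0],"xyz":[0,0,0],"claw":1},{"angular":[0.075,0,0],"xyz":[0,0,0],"claw":1},{"angular":[0.075,0,0],"xyz":[0,0,0],"claw":1},{"angular":[0,0,0],"xyz":[0,0,0],"claw":1}]'
python3 - <<'E'
from h import *
import cv2
D2=DOWN.copy();D2[:,1:]*=-1; delta(rk(-.089,.004,.25),D2)
W=cal("wrist"); im=manip.camera("wrist"); np.save("pics/w1.npy",im); print(W)
import pickle; pickle.dump(W,open("pics/w1.pkl","wb"))
im=cv2.resize(im[:,:,::-1],(800,600),interpolation=cv2.INTER_CUBIC)
# overlay expected points
for X in [rk(-.089,.004,.1305),rk(75e-3,.07,.084),rk(-.05,.07,.084),rk(0,0,.084),rk(0,-.07,.084),rk(.07,.07,.084),rk(0,.07,.084)]:
    u=proj(W,X)[0]*1.5625; print(X,u); cv2.circle(im,(int(u[0]),int(u[1])),3,(0,0,255),-1) if abs(u).max()<900 else 0
cv2.imwrite("pics/w1.png",im)
E
```

```text
time_s: 1.6
eef_pos: [0.4833, -0.0273, 0.2836]
orientation: [2.085, 0.267, -2.086]
ft_force: [0.6, -0.6, 0.1]
grip_width: 0.0854
time_s: 2.1
eef_pos: [0.5163, 0.1932, 0.2836]
orientation: [2.085, 0.267, -2.086]
ft_force: [0.0, -1.0, 0.1]
grip_width: 0.0852
time_s: 2.6
eef_pos: [0.5163, 0.1914, 0.2834]
orientation: [-2.106, 0.23, 2.108]
ft_force: [0.1, 0.7, -0.6]
grip_width: 0.0853
t 2.6 pos [0.5163 0.1914 0.2834] F [ 0.0731  0.7019 -0.6009] w 0.0853 q [ 0.2158  0.4059  1.4852 -0.0001  1.2515  2.004 ]
shift [ 0.0668 -0.0051 -0.0044] turn [-0.0002  0.0005 -0.0003] max/rows 0.6682832901462844 0.006920896780035651
[array([[268.2859,   0.    , 250.4181],
       [  0.    , 268.2859, 191.4237],
       [  0.    ,   0.    ,   1.    ]]), array([[-0.2158, -0.9764,  0.0009],
       [-0.9389,  0.2078,  0.2744],
       [-0.2681,  0.0584, -0.9616]]), array([0.2982, 0.4153, 0.486 ])]
[0.5189 0.1934 0.1305] [386.7743 306.3771]
[0.6933 0.2225 0.084 ] [267.4171  -1.1525]
[0.5712 0.2494 0.084 ] [283.4644 226.4943]
[0.605  0.1703 0.084 ] [393.6128 142.7872]
[0.5899 0.1019 0.084 ] [509.611  142.7273]
[0.6884 0.2236 0.084 ] [268.1494   9.2367]
[0.6201 0.2387 0.084 ] [277.5679 142.8471]
```

View pics/w1.png

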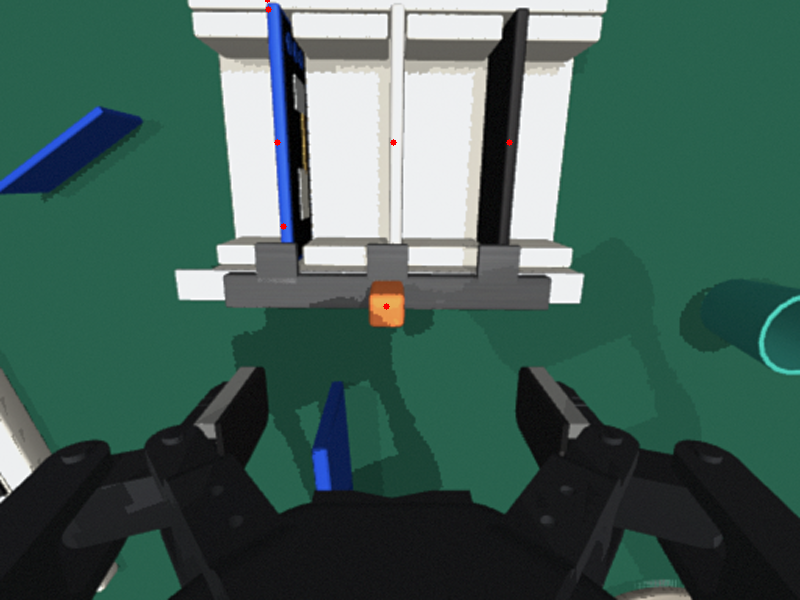

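Wrist view: the knob top is at (387,308) against a prediction of (387,306). The frames sit about 3 px (2 mm) right of prediction, so blue is at rack y≈0.068. I'll descend onto the knob and grip it.

```bash
python3 -m crank '[{"angular":[0,0,0],"xyz":[0.0438,-0.005,-0.004],"claw":0},{"angular":[0,0,0],"xyz":[0.0438,0,0],"claw":0},{"angular":[0,0,0],"xyz":[0.0438,0,0],"claw":0},{"angular":[0,0,0],"xyz":[0.0438,0,0],"claw":0},{"angular":[0,0,0],"xyz":[0.0438,0,0],"claw":0}]' 30
python3 -m crank '[{"angular":[0,0,0],"xyz":[0,0,0],"claw":-1},{"angular":[0,0,0],"xyz":[0,0,0],"claw":-1},{"angular":[0,0,0],"xyz":[0,0,0],"claw":-1},{"angular":[0,0,0],"xyz":[0,0,0],"claw":-1},{"angular":[0,0,0],"xyz":[0,0,0],"claw":-1}]'
```

```text
time_s: 3.15
eef_pos: [0.5189, 0.1933, 0.1734]
orientation: [-2.109, 0.226, 2.109]
ft_force: [0.8, -0.6, 1.1]
grip_width: 0.0425
time_s: 3.65
eef_pos: [0.5185, 0.1932, 0.1738]
orientation: [-2.106, 0.229, 2.109]
ft_force: [1.0, 1.1, -16.1]
grip_width: 0.0196
```

```bash
python3 -m crank '[{"angular":[0,0,0],"xyz":[0,-0.012,0],"claw":-1},{"angular":[0,0,0],"xyz":[0,-0.015,0],"claw":-1},{"angular":[0,0,0],"xyz":[0,-0.015,0],"claw":-1},{"angular":[0,0,0],"xyz":[0,-0.015,0],"claw":-1},{"angular":[0,0,0],"xyz":[0,-0.006,0],"claw":-1}]'
python3 -m crank '[{"angular":[0,0,0],"xyz":[0,-0.005,0],"claw":-1},{"angular":[0,0,0],"xyz":[0,-0.004,0],"claw":-1},{"angular":[0,0,0],"xyz":[0,0,0],"claw":-1}]'
```

```text
time_s: 4.15
eef_pos: [0.5256, 0.2245, 0.1738]
orientation: [-2.107, 0.23, 2.109]
ft_force: [-1.8, -14.2, -14.8]
grip_width: 0.0196
time_s: 4.45
eef_pos: [0.5258, 0.225, 0.1739]
orientation: [-2.107, 0.237, 2.115]
ft_force: [-3.4, -21.7, -13.0]
grip_width: 0.0193
```

```bash
python3 -m crank '[{"angular":[0,0,0],"xyz":[0,-0.004,0],"claw":-1},{"angular":[0,0,0],"xyz":[0,-0.004,0],"claw":-1},{"angular":[0,0,0],"xyz":[0,0,0],"claw":-1},{"angular":[0,0,0],"xyz":[0,0,0],"claw":-1}]'
```

```text
time_s: 4.85
eef_pos: [0.526, 0.2255, 0.1738]
orientation: [-2.107, 0.245, 2.12]
ft_force: [-7.0, -38.1, -7.1]
grip_width: 0.0196
```

```bash
python3 -m crank '[{"angular":[0,0,0],"xyz":[0,0.008,0],"claw":-1},{"angular":[0,0,0],"xyz":[0,0,0],"claw":0},{"angular":[0,0,0],"xyz":[0,0,0],"claw":0},{"angular":[0,0,0],"xyz":[-0.06,0,0],"claw":0},{"angular":[0,0,0],"xyz":[-0.08,0,0],"claw":0}]'
python3 -m crank '[{"angular":[0,0,0],"xyz":[-0.05,0,0],"claw":1},{"angular":[0,0,0],"xyz":[0,0,0],"claw":1}]'
python3 - <<'E'
from h import *
import cv2,pickle
D2=DOWN.copy();D2[:,1:]*=-1; delta(rk(-.0025,.068,.25),D2)
W=cal("wrist"); im=manip.camera("wrist"); pickle.dump((W,im),open("pics/w2.pkl","wb"))
im=cv2.resize(im[:,:,::-1],(800,600),interpolation=cv2.INTER_CUBIC)
for X in [rk(-.089,.040,.1305),rk(-.089,.037,.1305),rk(.0725,.068,.084),rk(-.05,.068,.084),rk(0,-.002,.084),rk(0,-.072,.084),rk(-.0025,.068,.084)]:
    u=proj(W,X)[0]*1.5625; print(u); cv2.circle(im,(int(u[0]),int(u[1])),2,(0,0,255),-1) if abs(u).max()<900 else 0
cv2.imwrite("pics/w2.png",im)
E
```

```text
time_s: 5.35
eef_pos: [0.5268, 0.2296, 0.2456]
orientation: [-2.108, 0.227, 2.107]
ft_force: [1.3, -0.1, -0.5]
grip_width: 0.0426
time_s: 5.55
eef_pos: [0.5289, 0.2303, 0.276]
orientation: [-2.119, 0.221, 2.092]
ft_force: [0.7, 0.2, 0.4]
grip_width: 0.0701
t 5.55 pos [0.5289 0.2303 0.276 ] F [0.6686 0.2363 0.4394] w 0.0701 q [0.2776 0.4532 1.4307 0.0007 1.2439 2.0632]
shift [ 0.0543 -0.0509 -0.1689] turn [ 0.0012 -0.0075  0.0045] max/rows 1.6889973781229901 0.09305332815490908
[397.4551 320.6972]
[402.996  320.7177]
[347.3547  13.598 ]
[352.4078 237.8956]
[468.6166 153.4971]
[587.1309 153.6527]
[350.6029 157.7809]
```

View pics/w2.png

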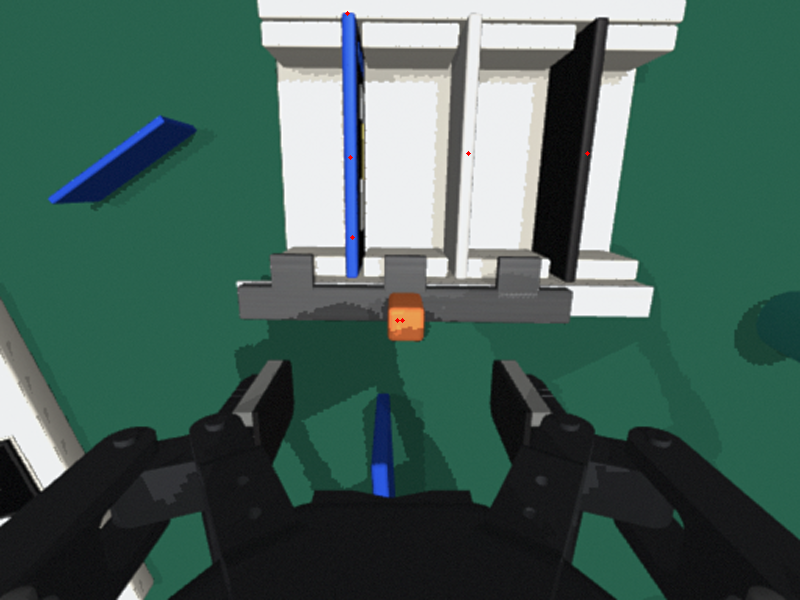

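The lock is open. The teeth are 58 px from the frames at 1.61 px/mm, which is 36 mm, and the knob took 38 N with no further motion. Next, over the blue frame.

```bash
python3 -m crank '[{"angular":[0,0,0],"xyz":[0,-0.017,-0.0563],"claw":1},{"angular":[0,0,0],"xyz":[0,-0.017,-0.0563],"claw":1},{"angular":[0,0,0],"xyz":[0,-0.017,-0.0563],"claw":1},{"angular":[0,0,0],"xyz":[0,0,0],"claw":1},{"angular":[0,0,0],"xyz":[0,0,0],"claw":1}]'
python3 - <<'E'
from h import *
D2=DOWN.copy();D2[:,1:]*=-1; delta(rk(-.0025,.0675,.120),D2)
E
```

```text
time_s: 6.1
eef_pos: [0.6145, 0.2357, 0.2683]
orientation: [-2.106, 0.229, 2.109]
ft_force: [-0.5, 0.2, -0.3]
grip_width: 0.0856
t 6.1 pos [0.6145 0.2357 0.2683] F [-0.4648  0.1881 -0.3368] w 0.0856 q [0.2498 0.6174 1.1685 0.0003 1.3569 2.0366]
shift [ 0.2965 -0.0033 -0.005 ] turn [ 0.0006  0.0008 -0.0002] max/rows 2.965216545514845 0.010699360436307976
```

```bash
python3 -m crank '[{"angular":[0,0,0],"xyz":[0.06,-0.003,-0.005],"claw":0.2},{"angular":[0,0,0],"xyz":[0.06,0,0],"claw":0.2},{"angular":[0,0,0],"xyz":[0.06,0,0],"claw":0.2},{"angular":[0,0,0],"xyz":[0.06,0,0],"claw":0.2},{"angular":[0,0,0],"xyz":[0.056,0,0],"claw":0.2}]' 40
python3 -m crank '[{"angular":[0,0,0],"xyz":[0,0,0],"claw":-1},{"angular":[0,0,0],"xyz":[0,0,0],"claw":-1},{"angular":[0,0,0],"xyz":[0,0,0],"claw":-1},{"angular":[0,0,0],"xyz":[0,0,0],"claw":-1},{"angular":[0,0,0],"xyz":[0,0,0],"claw":-1}]'
python3 -m crank '[{"angular":[0,0,0],"xyz":[0,0,0],"claw":-1},{"angular":[0,0,0],"xyz":[0,0,0],"claw":-1}]'
python3 - <<'E'
from h import *
D2=DOWN.copy();D2[:,1:]*=-1; delta(rk(-.0025,.0675,.120),D2)
E
```

```text
time_s: 6.6
eef_pos: [0.6161, 0.2366, 0.1205]
orientation: [-2.107, 0.228, 2.108]
ft_force: [-0.0, 0.4, 0.1]
grip_width: 0.0513
time_s: 7.1
eef_pos: [0.6181, 0.2367, 0.1236]
orientation: [-2.11, 0.227, 2.103]
ft_force: [-1.2, 1.5, 7.1]
grip_width: 0.0072
time_s: 7.3
eef_pos: [0.6181, 0.2367, 0.1236]
orientation: [-2.11, 0.227, 2.103]
ft_force: [-2.1, 1.0, 7.7]
grip_width: 0.0071
t 7.3 pos [0.6181 0.2367 0.1236] F [-2.1021  1.0215  7.7461] w 0.0071 q [0.2499 0.7582 1.3229 0.0003 1.0571 2.0369]
shift [0.0072 0.0003 0.0021] turn [ 0.0004 -0.0019  0.0012] max/rows 0.07162966313206637 0.023323139478317993
```

```bash
python3 -m crank '[{"angular":[0,0,0],"xyz":[-0.01,0,0],"claw":-1},{"angular":[0,0,0],"xyz":[-0.03,0,0],"claw":-1},{"angular":[0,0,0],"xyz":[-0.04,0,0],"claw":-1},{"angular":[0,0,0],"xyz":[-0.05,0,0],"claw":-1},{"angular":[0,0,0],"xyz":[-0.05,0,0],"claw":-1}]' 60
python3 -m crank '[{"angular":[0,0,0],"xyz":[-0.06,0,0],"claw":-1},{"angular":[0,0,0],"xyz":[-0.06,0,0],"claw":-1},{"angular":[0,0,0],"xyz":[-0.06,0,0],"claw":-1},{"angular":[0,0,0],"xyz":[0,0,0],"claw":-1},{"angular":[0,0,0],"xyz":[0,0,0],"claw":-1}]'
python3 - <<'E'
from h import *
import cv2,pickle
o=manip.observe();print(o["eef_pos"],o["ft_force"],o["grip_width"])
W=cal("wrist"); im=manip.camera("wrist"); pickle.dump((W,im,o),open("pics/w3.pkl","wb"))
sc=manip.camera("scene");pickle.dump(sc,open("pics/s3.pkl","wb"))
a=cv2.resize(im[:,:,::-1],None,fx=1.1,fy=1.1)
b=cv2.resize(sc[120:320,200:400,::-1],(422,422),interpolation=cv2.INTER_CUBIC)
c=np.zeros((600,800,3),np.uint8); a=cv2.resize(im[:,60:452,::-1],(392,384));
c[:384,:392]=a; c[:408,392:]=cv2.resize(b,(408,408)); cv2.imwrite("pics/w3.png",c)
E
```

```text
time_s: 7.8
eef_pos: [0.6172, 0.2359, 0.2131]
orientation: [-2.107, 0.23, 2.108]
ft_force: [0.2, -0.2, -1.3]
grip_width: 0.0071
time_s: 8.3
eef_pos: [0.6173, 0.2359, 0.3025]
orientation: [-2.109, 0.229, 2.106]
ft_force: [0.3, 0.5, -0.9]
grip_width: 0.0074
[0.6173 0.2359 0.3025] [ 0.2804  0.4761 -0.8773] 0.007426597221100752
```

View pics/w3.png

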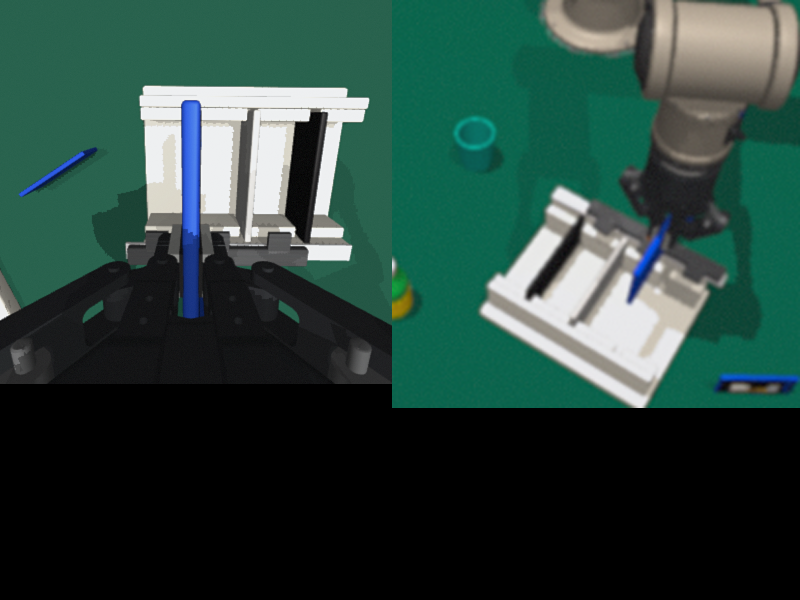

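```bash
python3 - <<'E'
from h import *
import pickle,cv2
W,im,o=pickle.load(open("pics/w3.pkl","rb"))
R=Ro.from_rotvec(o["orientation"]).as_matrix();p=np.array(o["eef_pos"])
hsv=cv2.cvtColor(im,cv2.COLOR_RGB2HSV);m=(hsv[...,0]>105)&(hsv[...,0]<125)&(hsv[...,1]>120)&(hsv[...,2]>60)
def intool(u,x):
    c,d=ray(W,u); c=R.T@(c-p);d=R.T@d; return c+d*(x-c[0])/d[0]
for r in list(range(96,110,1))+[150,190,225,250,290,310,316,320]:
    xs=np.where(m[r,220:290])[0]+220
    if len(xs): print(r,xs.min(),xs.max(),intool(((xs.min()+xs.max())/2,r),.0396), im[r,(xs.min()+xs.max())//2])
S=cal("scene");s=pickle.load(open("pics/s3.pkl","rb"))
hs=cv2.cvtColor(s,cv2.COLOR_RGB2HSV);ms=((hs[...,0]>105)&(hs[...,0]<125)&(hs[...,1]>120)&(hs[...,2]>60)).astype(np.uint8);ms[:,:300]=0;ms[:,345:]=0;ms[:200]=0
cs,_=cv2.findContours(ms,0,2);c=max(cs,key=cv2.contourArea)[:,0];print("contour",cv2.contourArea(c));print(c[::2].tolist())
# predicted projection of frame corners
M=p+R@np.array([.0756,0,0])
for sx in(-.075,.075):
  for h in(-.036,.036): print(sx,h,proj(S,p+R@np.array([.0756-h,0,-sx]))[0],proj(W,p+R@np.array([.0756-h,0,-sx]))[0])
E
```

```text
100 246 254 [ 0.0396 -0.0003 -0.0754] [ 83  93 157]
101 244 258 [ 0.0396  0.0001 -0.0751] [ 31  74 200]
102 243 258 [ 0.0396 -0.0001 -0.0747] [ 53  98 222]
103 242 259 [ 0.0396 -0.0001 -0.0743] [ 60 108 230]
104 242 259 [ 0.0396 -0.0001 -0.074 ] [ 65 113 234]
105 242 259 [ 0.0396 -0.0001 -0.0736] [ 67 116 235]
106 242 259 [ 0.0396 -0.0001 -0.0732] [ 66 116 235]
107 241 260 [ 0.0396 -0.0001 -0.0729] [ 66 115 234]
108 242 259 [ 0.0396 -0.0001 -0.0725] [ 66 115 234]
109 242 259 [ 0.0396 -0.0001 -0.0721] [ 65 115 234]
150 242 259 [ 0.0396 -0.0001 -0.0562] [ 66 116 235]
190 242 259 [ 0.0396 -0.0001 -0.0393] [ 64 113 234]
225 242 259 [ 0.0396 -0.0001 -0.0234] [ 63 113 234]
250 243 258 [ 0.0396 -0.0001 -0.0112] [ 26  54 133]
290 243 258 [ 0.0396 -0.0001  0.0098] [ 26  54 133]
310 243 263 [0.0396 0.0011 0.021 ] [ 25  54 132]
316 243 260 [0.0396 0.0004 0.0245] [ 24  52 132]
contour 169.0
[[336, 225], [334, 226], [332, 229], [331, 232], [328, 236], [326, 239], [325, 241], [323, 244], [321, 248], [320, 250], [319, 252], [318, 258], [317, 261], [316, 265], [317, 266], [319, 263], [320, 261], [322, 258], [324, 255], [326, 252], [327, 249], [331, 244], [332, 237], [333, 234], [334, 232], [335, 230]]
-0.075 -0.036 [342.169  225.9369] [250.6041 303.8374]
-0.075 0.036 [347.2578 209.5669] [250.7422 394.1102]
0.075 -0.036 [315.5922 269.3141] [250.5979 106.7578]
0.075 0.036 [319.4351 254.2597] [250.7867 101.183 ]
```

The frame is held centred: its far end is at tool z −75 mm and y 0. Next is a waypoint that lets the wrist camera see the inspection head for yaw.

```bash
python3 - <<'E'
from h import *
delta([.52,-.17,.45],tool([0,0,-1],[0,-1,0]))
E
```

```text
t 8.4 pos [0.6168 0.2359 0.3003] F [ 0.3016  0.4342 -1.0918] w 0.0071 q [ 0.2495  0.6031  1.1067 -0.0004  1.4343  2.0368]
shift [-0.2982  0.8349  0.0154] turn [-0.1378  0.0014 -0.0008] max/rows 8.348850788585814 1.444912794041892
```

```bash
python3 -m crank '[{"angular":[0,0,0],"xyz":[-0.04,0.03,0],"claw":-1},{"angular":[0,0,0],"xyz":[-0.04,0.06,0],"claw":-1},{"angular":[0,0,0],"xyz":[-0.03,0.08,0.003],"claw":-1},{"angular":[0,0,0],"xyz":[-0.03,0.08,0.003],"claw":-1},{"angular":[0,0,0],"xyz":[-0.03,0.08,0.003],"claw":-1}]'
python3 -m crank '[{"angular":[0,0,0],"xyz":[-0.03,0.08,0],"claw":-1},{"angular":[0,0,0],"xyz":[-0.03,0.08,0],"claw":-1},{"angular":[0,0,0],"xyz":[-0.03,0.08,0],"claw":-1},{"angular":[0,0,0],"xyz":[-0.02,0.08,0.003],"claw":-1},{"angular":[0,0,0],"xyz":[-0.015,0.08,0.003],"claw":-1}]'
python3 -m crank '[{"angular":[0,0,0],"xyz":[0,0.07,0],"claw":-1},{"angular":[0,0,0],"xyz":[0,0.04,0],"claw":-1},{"angular":[-0.07,0,0],"xyz":[0,0,0],"claw":-1},{"angular":[-0.068,0,0],"xyz":[0,0,0],"claw":-1},{"angular":[0,0,0],"xyz":[0,0,0],"claw":-1}]'
python3 -m crank '[{"angular":[0,0,0],"xyz":[0,0,0],"claw":-1},{"angular":[0,0,0],"xyz":[0,0,0],"claw":-1}]'
python3 - <<'E'
from h import *
import cv2,pickle
o=manip.observe();W=cal("wrist"); im=manip.camera("wrist"); pickle.dump((W,im,o),open("pics/w4.pkl","wb"))
print(o["eef_pos"],W[1],W[2])
for X in[(.699,-.328,.299),(.699,-.398,.382)]: print(proj(W,X))
c=cv2.resize(im[:,:,::-1],(800,600),interpolation=cv2.INTER_CUBIC);cv2.imwrite("pics/w4.png",c)
E
```

```text
time_s: 8.9
eef_pos: [0.5767, 0.0747, 0.3853]
orientation: [-2.104, 0.229, 2.111]
ft_force: [1.4, -0.1, -1.2]
grip_width: 0.0069
time_s: 9.4
eef_pos: [0.531, -0.1202, 0.4483]
orientation: [-2.105, 0.229, 2.109]
ft_force: [0.6, 0.6, -1.3]
grip_width: 0.0074
time_s: 9.9
eef_pos: [0.5197, -0.1727, 0.4475]
orientation: [-2.218, -0.002, 2.224]
ft_force: [-0.3, -0.7, -1.2]
grip_width: 0.0072
time_s: 10.1
eef_pos: [0.5199, -0.1722, 0.4484]
orientation: [-2.219, 0.001, 2.222]
ft_force: [-0.3, -0.7, -0.7]
grip_width: 0.0075
[ 0.5199 -0.1722  0.4484] [[-0.0017 -1.      0.    ]
 [-0.9616  0.0016  0.2746]
 [-0.2746  0.0004 -0.9616]] [-0.1713  0.4252  0.6602]
[[481.5264 -54.2796]]
[[ 851.1032 -188.6005]]
```

View pics/w4.png

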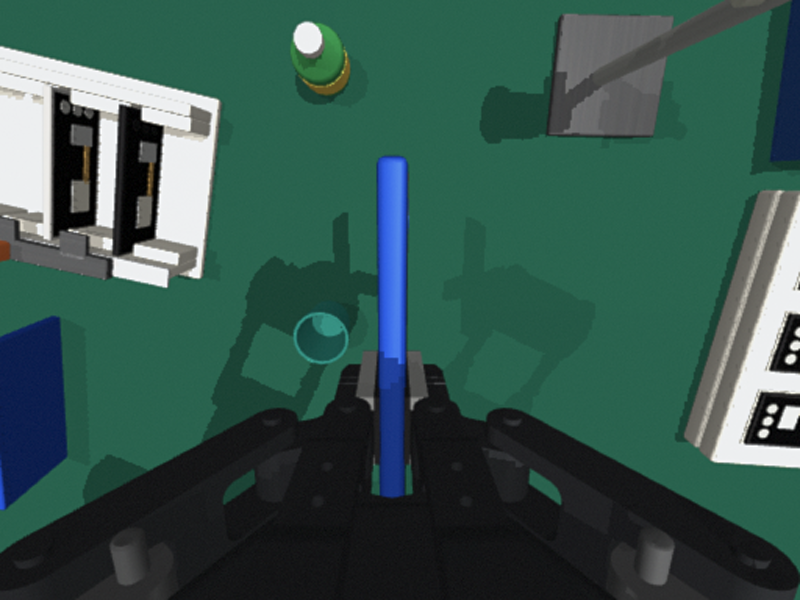

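```bash
python3 - <<'E'
from h import *
import pickle
W,im,o=pickle.load(open("pics/w4.pkl","rb"))
P=[atz(W,(u/1.5625-.3,v/1.5625-.3),.012)[:2] for u,v in[(560,14),(671,17),(655,136),(548,134)]]
print(np.array(P),np.mean(P,0))
for a,b in[(0,3),(1,2),(1,0),(2,3)]:
    d=P[a]-P[b];print(np.linalg.norm(d),np.degrees(np.arctan2(d[1],d[0])))
Wp=atz(W,(585/1.5625,85/1.5625),.012);print(Wp)
T=cal("top")
E
```

```text
[[ 0.7571 -0.3494]
 [ 0.7542 -0.4665]
 [ 0.637  -0.4697]
 [ 0.6393 -0.3486]] [ 0.6969 -0.4086]
0.11786797083834555 -0.36082667270968727
0.1172775160197017 1.5526897673280742
0.11719746532333992 -91.43879097192095
0.12110263858572899 -91.09369311865035
[ 0.6889 -0.3847  0.012 ]
```

The foot is aligned with the world axes to within about 1°, but the head is out of view above. I'll move 0.1 m ahead, which is on the way, to see it.

```bash
python3 -m crank '[{"angular":[0,0,0],"xyz":[-0.02,0,-0.05],"claw":-1},{"angular":[0,0,0],"xyz":[-0.02,0,-0.07],"claw":-1},{"angular":[0,0,0],"xyz":[-0.02,0,-0.08],"claw":-1},{"angular":[0,0,0],"xyz":[0,0,0],"claw":-1},{"angular":[0,0,0],"xyz":[0,0,0],"claw":-1}]'
python3 - <<'E'
from h import *
import cv2,pickle
o=manip.observe();W=cal("wrist"); im=manip.camera("wrist"); pickle.dump((W,im,o),open("pics/w5.pkl","wb"))
for X in[(.699,-.328,.299),(.699,-.398,.382)]: print(proj(W,X))
c=im[0:210,272:512,::-1]
c=cv2.resize(c,(800,600) if 0 else (720,630),interpolation=cv2.INTER_CUBIC)[:600]
cv2.imwrite("pics/w5.png",c)
E
```

```text
time_s: 10.65
eef_pos: [0.6207, -0.1722, 0.4771]
orientation: [-2.219, -0.001, 2.224]
ft_force: [-0.4, -0.4, -1.6]
grip_width: 0.0067
[[427.9642 104.554 ]]
[[639.3553  99.5574]]
```

View pics/w5.png

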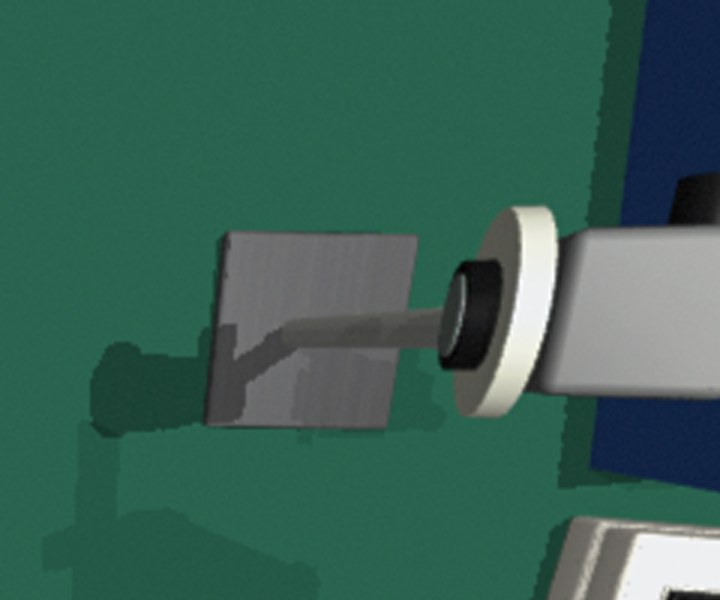

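```bash
python3 - <<'E'
from h import *
import pickle,cv2
from scipy.optimize import least_squares
W,im,o=pickle.load(open("pics/w5.pkl","rb")); g=im.astype(float)
hs=cv2.cvtColor(im,cv2.COLOR_RGB2HSV)
m=(hs[...,1]<60)&(hs[...,2]>120)
up=[];lo=[]
for u in range(470,511):
    col=np.where(m[60:150,u])[0]+60
    col=col[(col>65)&(col<140)]
    # refine subpixel with saturation gradient
    def sub(r):
        s=hs[r-3:r+4,u,1].astype(float);d=abs(np.diff(s));return r-3+.5+(d*np.arange(6)).sum()/d.sum()
    up.append((u,sub(col.min())));lo.append((u,sub(col.max()+1)))
up=np.array(up);lo=np.array(lo);print(up[::8],lo[::8])
def rob(a):
    v=cv2.fitLine(a.astype(np.float32),cv2.DIST_HUBER,0,.01,.01).ravel();return v
L1,L2=rob(up),rob(lo);print(L1,L2)
K,R,t=W
def n(L): # plane normal (world)
    a=np.linalg.solve(K,[L[2],L[3],1]);b=np.linalg.solve(K,[L[0],L[1],0]);x=R.T@np.cross(a,b);return x/np.linalg.norm(x)
N1,N2=n(L1),n(L2)
d=np.cross(N1,N2);d/=np.linalg.norm(d);d*=np.sign(d[1]);print("dir",d,"pitch",np.arcsin(-d[2]),"yaw dev deg",np.degrees(np.arctan2(-d[0],d[1])))
# with pitch fixed .35, best yaw for each edge
for N in(N1,N2):
    f=lambda y:N@np.array([-np.sin(y)*np.cos(.35),np.cos(y)*np.cos(.35),-np.sin(.35)])
    from scipy.optimize import brentq
    print("yaw",np.degrees(brentq(f,-.5,.5)))
T,S=cal("top"),cal("scene")
a=(W,(424.0,104.7));b=(T,(356.6,132.3));c=(S,(107.1,182.1))
x=tri(a,b,c);print("lens3",x,[proj(q,x)[0]-p for q,p in(a,b,c)],tri(a,b),tri(a,c),tri(b,c))
E
```

```text
[[470.      75.2733]
 [478.      75.1242]
 [486.      74.9091]
 [494.      74.594 ]
 [502.      75.6538]
 [510.      76.2778]] [[470.     131.3043]
 [478.     132.092 ]
 [486.     132.2584]
 [494.     132.3405]
 [502.     132.7974]
 [510.     132.6897]]
[  1.       0.003  491.9     75.1207] [  0.9995   0.0303 494.9    132.4961]
dir [ 0.0231  0.9876 -0.155 ] pitch 0.15563983719834773 yaw dev deg -1.3413475861488295
yaw -2.919890647196009
yaw -0.8957069423530867
lens3 [ 0.6988 -0.3268  0.2985] [array([2.1376, 0.1328]), array([-0.7592,  0.317 ]), array([-0.4677,  0.1566])] [ 0.7002 -0.3294  0.2934] [ 0.6989 -0.3244  0.3   ] [ 0.6987 -0.3274  0.2992]
```

```bash
python3 - <<'E'
from h import *
import pickle
from scipy.optimize import brentq
W,im,o=pickle.load(open("pics/w5.pkl","rb"));K,R,t=W
def n(p,q):
    a=np.linalg.solve(K,[*p,1]);b=np.linalg.solve(K,[*q,1]);x=R.T@np.cross(a,b);return x/np.linalg.norm(x)
D=lambda y,p=.35:np.array([-np.sin(y)*np.cos(p),np.cos(y)*np.cos(p),-np.sin(p)])
N1=n((470,75.27),(494,74.59));N2=n((470,131.4),(510,132.9))
d=np.cross(N1,N2);d/=np.linalg.norm(d);d*=np.sign(d[1]);print(d,np.arcsin(-d[2]))
for N in(N1,N2,n((470,103.3),(494,103.5))): print(np.degrees(brentq(lambda y:N@D(y),-.5,.5)))
E
```

```text
[ 0.0205  0.9128 -0.408 ] 0.42022227403206425
-0.7750368420299549
-1.432575000613199
-1.3613348137370616
```

```bash
cat >> h.py <<'E'
D=lambda y,p=.35:np.array([-np.sin(y)*np.cos(p),np.cos(y)*np.cos(p),-np.sin(p)])
LENS=np.array([.6992,-.3275,.2985]);PSI=-.02
d_=D(PSI); V=LENS+.18*d_
cx=-d_; cy=np.array([np.cos(PSI),np.sin(PSI),0]); cz=np.cross(cx,cy)
TR=np.column_stack([-cz,cx,-cy])   # frame x=cy,y=-cx,z=cz ; tool x=-fz,y=-fy,z=-fx
TP=V+.0756*cz
E
python3 - <<'E'
from h import *
print(V,TP,np.linalg.det(TR)); delta(TP,TR)
E
```

```text
[ 0.7026 -0.1584  0.2368] [ 0.7031 -0.1325  0.3078] 0.9999999999999999
t 10.7 pos [ 0.6197 -0.1722  0.478 ] F [ 0.1449 -0.8874 -1.2155] w 0.0073 q [-0.3899  0.5437  0.7404 -0.0003  1.8594  1.1807]
shift [ 0.3401 -0.0791 -0.1674] turn [ 0.0128 -0.0011  0.2231] max/rows 3.4009223724009505 2.342096161990093
```

```bash
python3 -m crank '[{"angular":[0,0,0],"xyz":[0.04,-0.04,-0.055],"claw":-1},{"angular":[0,0,0],"xyz":[0.06,-0.04,-0.06],"claw":-1},{"angular":[0,0,0],"xyz":[0.06,0,-0.052],"claw":-1},{"angular":[0.0128,0,0.063],"xyz":[0.04,0,0],"claw":-1},{"angular":[0,0,0.08],"xyz":[0,0,0],"claw":-1}]'
python3 -m crank '[{"angular":[0,0,0.08],"xyz":[0,0,0],"claw":-1},{"angular":[0,0,0],"xyz":[0,0,0],"claw":-1},{"angular":[0,0,0],"xyz":[0,0,0],"claw":-1}]'
python3 - <<'E'
from h import *
delta(TP,TR)
E
```

```text
time_s: 11.2
eef_pos: [0.702, -0.1334, 0.3745]
orientation: [2.101, -0.263, -2.12]
ft_force: [-0.2, 0.8, -1.9]
grip_width: 0.0072
time_s: 11.5
eef_pos: [0.7025, -0.1318, 0.38]
orientation: [2.039, -0.378, -2.042]
ft_force: [0.1, -0.4, -1.3]
grip_width: 0.0071
t 11.5 pos [ 0.7025 -0.1318  0.38  ] F [ 0.1281 -0.3584 -1.2712] w 0.0071 q [-0.1791  0.6819  0.7917 -0.3428  1.6067  1.3883]
shift [ 0.1362 -0.0478 -0.0009] turn [ 0.     -0.0011  0.0016] max/rows 1.362211765172228 0.020761391582186282
```

```bash
python3 -m crank '[{"angular":[0,0,0],"xyz":[0.05,-0.018,0],"claw":-1},{"angular":[0,0,0],"xyz":[0.05,-0.018,0],"claw":-1},{"angular":[0,0,0],"xyz":[0.036,-0.012,-0.001],"claw":-1},{"angular":[0,0,0],"xyz":[0,0,0],"claw":-1},{"angular":[0,0,0],"xyz":[0,0,0],"claw":-1}]'
python3 -m crank '[{"angular":[0,0,0],"xyz":[0,0,0],"claw":-1},{"angular":[0,0,0],"xyz":[0,0,0],"claw":-1}]'
python3 - <<'E'
from h import *
import cv2,pickle
delta(TP,TR)
c=np.zeros((600,800,3),np.uint8);o=manip.observe()
R=Ro.from_rotvec(o["orientation"]).as_matrix();p=np.array(o["eef_pos"])
out={}
for i,(n,x,y,w,h) in enumerate([("scene",60,120,200,150),("top",270,85,200,150)]):
    im=manip.camera(n);out[n]=im;C=cal(n);k=4 if 0 else 2
    b=cv2.resize(im[y:y+h,x:x+w,::-1],None,fx=4,fy=4,interpolation=cv2.INTER_CUBIC)
    P=[p+R@np.array([.0756-hh,0,-sx]) for sx,hh in((-.075,-.036),(-.075,.036),(.075,.036),(.075,-.036))]
    u=((proj(C,P)-[x,y]+.4)*4).astype(int); print(n,proj(C,P))
    for q in u: cv2.circle(b,tuple(int(z) for z in q),3,(0,0,255),1)
    q=((proj(C,LENS)[0]-[x,y]+.4)*4).astype(int);cv2.circle(b,tuple(int(z) for z in q),3,(0,255,255),1)
    out[n+"b"]=b
cv2.imwrite("pics/v6.png",np.vstack([out["sceneb"],out["topb"]])[:, :][::1] if 0 else np.hstack([cv2.resize(out["sceneb"],(400,300)),cv2.resize(out["topb"],(400,300))]))
cv2.imwrite("pics/v6s.png",out["sceneb"]); cv2.imwrite("pics/v6t.png",out["topb"])
E
```

```text
time_s: 12.0
eef_pos: [0.7037, -0.1343, 0.3079]
orientation: [2.038, -0.382, -2.042]
ft_force: [-0.2, 0.2, -0.3]
grip_width: 0.0074
time_s: 12.2
eef_pos: [0.7042, -0.1335, 0.3087]
orientation: [2.04, -0.382, -2.039]
ft_force: [0.6, -0.3, -1.1]
grip_width: 0.0068
t 12.2 pos [ 0.7042 -0.1335  0.3087] F [ 0.6195 -0.3302 -1.0661] w 0.0068 q [-0.1802  0.7035  0.9402 -0.3481  1.444   1.4466]
shift [ 0.001  -0.0023  0.0022] turn [-0.001  -0.0023 -0.0003] max/rows 0.023244031065083284 0.026405046819565778
scene [[181.785  202.0934]
 [186.4821 188.6915]
 [155.9007 234.9513]
 [152.6377 246.7545]]
top [[301.9927 161.7595]
 [297.0619 156.5383]
 [297.2498 111.343 ]
 [302.0829 118.9575]]
```

View pics/v6s.png

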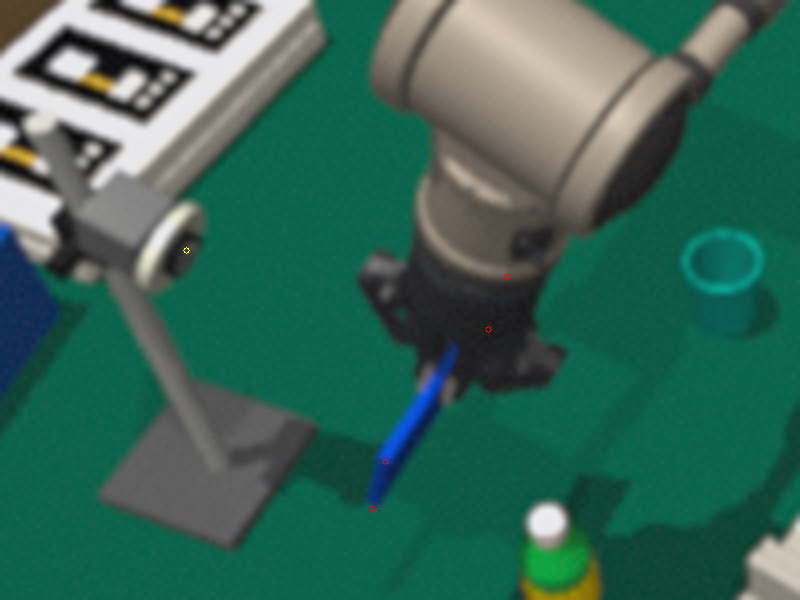

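View pics/v6t.png

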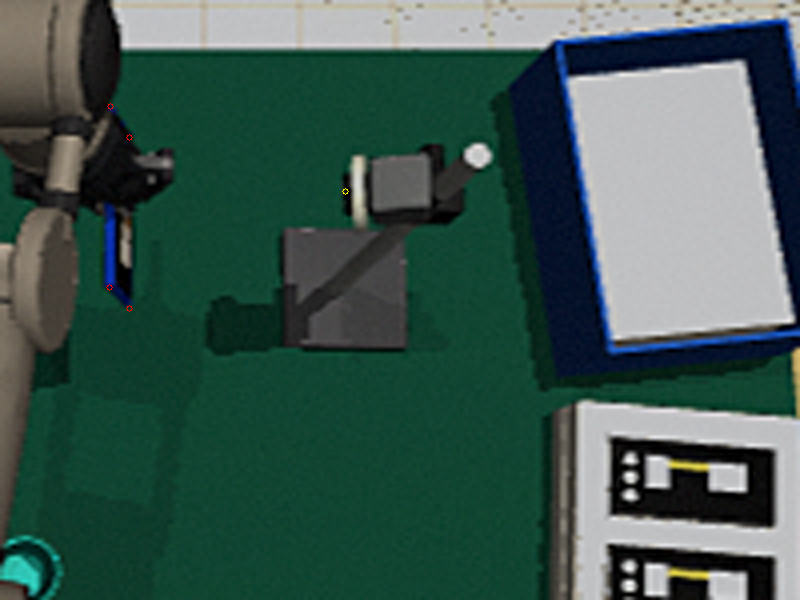

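The final views agree: both visible ends of the frame fall on the predicted corners (≤1.5 px of the raw image). The inner side faces the lens, and the lens is on its marker. I'll settle and hand in.

```bash
python3 -m crank '[{"angular":[0,0,0],"xyz":[0,-0.001,0.001],"claw":-1},{"angular":[0,0,0],"xyz":[0,0,0],"claw":-1},{"angular":[0,0,0],"xyz":[0,0,0],"claw":-1},{"angular":[0,0,0],"xyz":[0,0,0],"claw":-1},{"angular":[0,0,0],"xyz":[0,0,0],"claw":-1}]'
python3 - <<'E'
from h import *
delta(TP,TR);print(manip.observe()["joint_vel"]); print(manip.finish_job())
E
```

```text
time_s: 12.8
eef_pos: [0.7035, -0.1326, 0.3066]
orientation: [2.036, -0.381, -2.041]
ft_force: [0.4, -0.5, -0.9]
grip_width: 0.0072
t 12.8 pos [ 0.7035 -0.1326  0.3066] F [ 0.4197 -0.5431 -0.9124] w 0.0072 q [-0.1791  0.7041  0.9446 -0.3486  1.4422  1.4479]
shift [-0.0023  0.0007  0.0007] turn [-0.     -0.0006 -0.0002] max/rows 0.023474274494443368 0.006932619122652531
[-0.0003  0.0001  0.0007  0.0009  0.0006 -0.0006]
the job is handed in; nothing more can be done
None
```

I slid the orange lock to its open stop, lifted the blue frame out of the rack's +y slot, and handed in at 12.8 s with it held in front of the inspection camera.

- **Lock:** the knob moved about 33 mm and then took 38 N with no further motion. In the wrist picture the teeth stand about 36 mm from the frames. The 33 mm fits because the bar started about 4–5 mm along its travel. I did not check the lock again after the lift.
- **Frame pose:** the arm is within about 1.5 mm and 0.1° of the pose I worked out. In the scene and top pictures, the visible end of the frame matched its predicted position to about 1.5 pixels. The inner side faces the lens, and the frame is free in the air and steady.
- **Weakest figures:** the camera's sideways angle is the least certain, at −1.2° give or take about 1°; my separate estimates ranged from −2.9° to +0.6°. The lens position came out 2–6 mm apart between pairs of views.
- **Rest of the scene:** the other two frames were still in the rack when last seen. The arm did not touch the camera, cup or bottle.

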